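# Clip a deck board over a separator in the model maker's spring press

## Task

A deck panel of the model ship lies in the small spring press. Lay the green separator sheet squarely on that panel and let go of it, then set the deck board with the red holding block squarely on top and press it straight down until both brass catches snap over its end bars. Keep pressing, with a firm push of about 10 N, so that the bars stand clear below the catches, and finish while still holding the board down like that; leave the other things on the bench where they are.

Things in the scene. Friction and masses are not known exactly. Their poses are not given: they have to be found in the camera images.
- press: small bench press, fixed: dark wooden base 120 x 210 x 12 mm, long along its y axis; origin under the base's centre, z up. In the middle the sprung bed, at each y end a wooden block with a sliding brass catch, and behind it a steel spring stop 82 mm high. The x sides of the bed are open down to the base top (12 mm), so fingers can pass there beside the layers
- bed (a joint): how far the sprung bed has sunk, m: 0 up, 0.013 at its stop. A fixed light-wood deck panel 50 (x) x 104 (y) mm lies on it, top 45 mm above the table with the bed up. Spring 1 N per mm. With sheet and board locked under the catches it rests at about 0.003; pressed, the force on the tool (change since the board was lifted) is about 8 N at 0.005, 11 N at 0.008, 16 N at the stop
- catch_left (a joint): outward travel of the catch at the press's y + end, m: 0 shut; 2 N spring plus 0.3 N per mm. Shut, its nose (34 mm wide along x) has its tip 56 mm from the press centre along y, from 55 mm (flat underside) to 58 mm above the table; above that a lead-in slopes outward to 66 mm from the centre at 78 mm height. A passing bar opens it to about 0.006
- catch_right (a joint): the same for the mirrored catch at the press's y - end
- sheet_center (a point): centre of the separator: loose, flat, green, rigid plastic, 54 (x) x 96 (y) x 5 (z) mm, about 30 g. It lies on a cork stand 36 (x) x 84 (y) x 30 mm high, long edges overhanging, so it can be gripped across its 54 mm width. On the deck panel, long way along the press's y, its centre is 47.5 mm above the table
- board_grip (a point): middle of the deck board's red holding block, where to grip it: 20 (x) x 60 (y) x 40 (z) mm, upright on the board; this point is 27 mm above the board's top face, 37 mm above its underside, 13 mm below the block's top. z up, y along the board. The loose board (0.14 to 0.28 kg) lies on a second 30 mm high cork stand
- board_mid (a point): centre of the board's wooden slab, 54 (x) x 104 (y) x 10 mm, 32 mm below board_grip. A 6 mm round brass bar along x at each end, axis 59 mm from here, same height. Pushing the bars past the catch tips (this point 58 mm above the table) takes about 8 to 13 N, then the force drops; from 55 mm the bed sinks, at 52 mm the catches snap shut. Either way round fits
- glue: white glue bottle with an orange cap, 48 mm across, 95 mm tall; a bystander, loose; to be left alone
- brush_jar: blue ceramic jar 68 mm across, 85 mm tall, with thin brushes standing up to 140 mm high; a bystander, loose; to be left alone
- sanding_block: cork sanding block 100 x 60 x 32 mm; a bystander, loose; to be left alone
- screwdriver: screwdriver lying down; its origin lies under its middle; a bystander, loose; to be left alone
- spool: small wooden spool, 52 mm across, 36 mm tall; a bystander, loose; to be left alone
- varnish_tin: steel tin 60 mm across, 70 mm tall; a bystander, loose; to be left alone
Mind the look-alikes: they are no part of the job. Of the things that look like the part that bears sheet_center, the smallest one is meant.

How it is judged:
By the outcome, as a careful person would: the job done as asked, in the order asked, and still so for the second after the job is handed in, while the arm keeps its last pose, push and grip.
It also fails if it takes over 59 s, if anything falls off the work surface, if the arm or the gripper's body presses on something with over 40 N, if the wrist force passes 120 N, or if a joint passes its speed limit or range.

## Robot

A 6-joint arm with a two-finger parallel gripper is mounted at the origin on the work surface. World frame = base frame: x ahead of the robot, y to its left, z up, the work surface at z = 0. Lengths are in m, angles in rad, forces in N, time in s.
With the tool pointing down it reaches from about 0.3 to 1 m from the base axis. Payload 5.1 kg.
Tool frame: the origin (TCP) lies midway between the tips of the shut fingers; the grasp point (between the pads) lies 19 mm behind it; z points along the fingers, y is the line along which they close (so a half turn about z gives the same grasp; the last joint's range is limited). The gripper opens to 95 mm and grips with 3 to 60 N. Pads are 20 mm wide; open, the fingers measure 119 mm over their backs; the gripper's body (75 mm by 180 mm) begins 59 mm behind the grasp point.
Start: joints at [1.241, 0.124, 1.65, -0, 1.367, -0.083], TCP at [0.159, 0.63, 0.179] pointing down, gripper open.
Joint ranges: [-2.61, 2.61], [-1.02, 2.33], [0.03, 2.71], [-1.35, 4.49], [0.32, 2.68], [-2.91, 2.91]. Speed limits (rad/s): [2.57, 2.57, 3.14, 3.14, 3.14, 3.14].

## Interface

Orientations are given as a 3x3 rotation matrix whose columns are the frame's x, y, z axes.
In Python, from cell import readout, capture, camera_model, ticket gives the robot as it stands.
- The arm moves only by the tool drive_tool, never from a script. Its argument "rows" is a list that holds one entry, the list of rows, each a list of 7 numbers: the closure, from 0 (fully open) to 1 (shut), then the shift along the tool's x, y, z in mm, then the turn, a rotation vector about the tool's x, y, z in degrees. A call has 1 to 20 rows; each row shifts and turns the commanded pose from where the row before left it, along the tool's axes as they then stand; what a row does not reach is not made up. A row lasts 1/8 s, in which the tool goes at most 62.5 mm and 10.7 degrees, less where a joint would pass 70% of its speed; a pose out of reach is approached as far as the arm can. A call is refused whole if a number of a shift passes 62.5 or a number of a turn 10.7, either way. A call with a gripper value outside its range is refused whole. The fingers move at their own pace and stop on an object; "grip_force" is the grip in N (left out, the last holds). Time passes only in rows, so rows that do not move let the fingers close. It gives the time, the measured TCP pose, the force, the opening and the grip force at its end, in the units of the state.
- readout.read_state(): the state, without advancing time (a new reading comes with each control period).
- capture(name): name is "scene" or "top" or "wrist"; returns the picture (384x512x3 uint8, blue, green, red); there is no depth.
- camera_model(name): a dict with "fx", "fy", "cx", "cy" (pixels), "rvec" (rotation vector, rad) and "tvec" (3), from world to camera coordinates, as OpenCV has them. Camera axes: x right, y down, z forward; pixel columns grow to the right and rows downward; lengths in m; the calibration is good to about 2 mm. A picture is of the moment at which its call begins: read the wrist's pose just before it. camera_model takes no time and is no camera call; for the wrist camera it gives the pose at the moment of the call.
- ticket.job_done(): hands the job in; it is judged then, once.
The state is a dict: "clock": time; "joints": joint angles; "dq": joint speeds; "effort": joint torques, N m; "tool_pos": TCP position; "eef_rot": TCP orientation; "ft_force": force on the tool from outside, world axes, zero at the start; "torque": the same for the moment, N m; "grip_width": finger opening in m; "grip_force": force on a finger pad.
Only numpy, scipy, OpenCV 4.12 (cv2) and the standard library are available. Lean on these libraries where they do the work, as an engineer would, in place of code of your own. Each camera call takes 0.05 s, during which the arm holds its last target. There are 200 camera calls.

## Working session

There is one attempt and no reset: what is moved stays moved. The work goes in short steps, Python scripts to look and compute and a tool call to move; the robot and the scene stay as the last step left them, time stands still between calls to the robot, and variables do not carry over. Pictures are saved under pics/ and viewed, at most 10 in all, crops included, and the job is handed in when it is done.

Besides the shell and the picture viewer there is one more tool, called after "Call:" by a JSON object that holds its "fn" and its "kwargs", one argument or row to a line. drive_tool: Moves the arm, as the interface text tells. Its arguments: {"type":"object","properties":{"rows":{"type":"array"},"grip_force":{"type":"number"}},"required":["rows"]}

```bash
mkdir -p pics; ls; python3 - <<'E'
from cell import readout,capture,camera_model
import cv2,numpy as np
s=readout.read_state();print(s)
for n in("scene","top"):
    im=capture(n);cv2.imwrite(f"pics/{n}0.png",im)
    c=camera_model(n);R=cv2.Rodrigues(np.array(c["rvec"]))[0];print(n,c["fx"],c["cx"],c["cy"],(-R.T@np.array(c["tvec"]).ravel()).round(3),R.round(2).tolist())
E
```

```text
pics
{'clock': 0.0, 'joints': array([ 1.24140750e+00,  1.24502397e-01,  1.65166948e+00, -3.51564302e-06,
        1.36749451e+00, -8.25597352e-02]), 'dq': array([-0.00245806,  0.00085196,  0.0015688 , -0.00036156, -0.00056996,
        0.00026485]), 'effort': array([ 1.77245907e-03, -4.17604494e+01, -3.59932888e+01,  7.75476987e-02,
        4.89484321e-02, -1.65566721e-04]), 'tool_pos': array([0.15858633, 0.62961922, 0.17769155]), 'eef_rot': array([[-9.69692163e-01,  2.44329007e-01, -6.67520363e-04],
       [ 2.44329861e-01,  9.69690190e-01, -1.96336017e-03],
       [ 1.67582108e-04, -2.06695012e-03, -9.99997850e-01]]), 'ft_force': array([ 0.69325949,  0.45732129, -0.13241765]), 'torque': array([0.05682319, 0.02488798, 0.01055747]), 'grip_force': 0.0, 'grip_width': 0.09468706929150869}
scene 379.6344543736067 257.7377178205232 192.23758651915992 [ 1.003 -0.428  0.984] [[0.68, 0.74, -0.01], [0.61, -0.56, -0.56], [-0.41, 0.37, -0.83]]
top 436.8288111535625 250.71786235628946 190.17010152885425 [ 0.402 -0.025  1.166] [[0.01, -1.0, 0.02], [-0.99, -0.01, -0.12], [0.12, -0.02, -0.99]]
```

View pics/scene0.png

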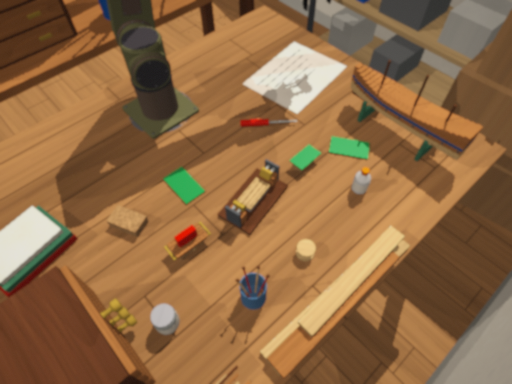

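View pics/top0.png

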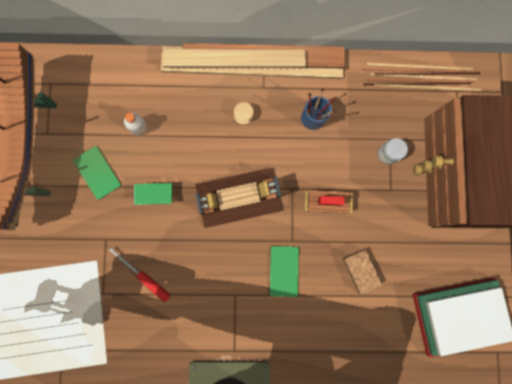

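Top view: three green sheets could be taken for the separator, at (98,172), (153,194) and (284,271). The one at (153,194) is smallest, about 38x22 px (96x54 mm). The press is at (240,197), the board with the red block at (331,201), and the bystanders are clear of both. Next I'll measure these.

```bash
cat > h.py <<'E'
from cell import readout,capture,camera_model
import cv2,numpy as np
def ray(c,px,z):
    K=np.array([[c["fx"],0,c["cx"]],[0,c["fy"],c["cy"]],[0,0,1]])
    R=cv2.Rodrigues(np.array(c["rvec"],float))[0];t=np.array(c["tvec"],float).ravel()
    o=-R.T@t
    p=np.c_[np.atleast_2d(px),np.ones(len(np.atleast_2d(px)))]
    d=(R.T@np.linalg.inv(K)@p.T).T
    return o+d*((z-o[2])/d[:,2])[:,None]
def mask(im,col):
    h=cv2.cvtColor(im,cv2.COLOR_BGR2HSV)
    if col=="green": return cv2.inRange(h,(50,110,60),(80,255,255))
    if col=="red": return cv2.inRange(h,(0,170,90),(5,255,255))|cv2.inRange(h,(172,170,90),(180,255,255))
def rects(c,m,z,amin=60):
    out=[]
    for k in cv2.findContours(m,cv2.RETR_EXTERNAL,cv2.CHAIN_APPROX_NONE)[0]:
        if cv2.contourArea(k)<amin: continue
        w=ray(c,k[:,0,:].astype(float),z)
        (x,y),(a,b),g=cv2.minAreaRect((w[:,:2]*1000).astype(np.float32))
        if b>a: a,b,g=b,a,g+90   # g: direction of long side
        out.append((k[:,0].mean(0).round(0),round(x,1),round(y,1),round(a,1),round(b,1),round((g+90)%180-90,1)))
    return out
E
python3 - <<'E'
from h import *
for n in("top","scene"):
    im=cv2.imread(f"pics/{n}0.png");c=camera_model(n)
    print(n)
    for r in rects(c,mask(im,"green"),.035):print("g",r)
    for r in rects(c,mask(im,"red"),.08):print("r",r)
    h=cv2.cvtColor(im,cv2.COLOR_BGR2HSV)
im=cv2.imread("pics/top0.png");c=camera_model("top")
g=cv2.cvtColor(im,cv2.COLOR_BGR2HSV)
m=cv2.inRange(g,(0,0,0),(180,255,95));z=np.zeros_like(m);z[160:235,185:295]=m[160:235,185:295]
for r in rects(c,z,.012):print("base",r)
cr=np.hstack([cv2.resize(im[165:225,120:220],(600,360)),])
cv2.imwrite("pics/crop.png",cv2.resize(im[150:235,110:370],(780,255),interpolation=cv2.INTER_CUBIC))
w=camera_model("wrist");s=readout.read_state()
R=cv2.Rodrigues(np.array(w["rvec"],float))[0];cam=-R.T@np.ravel(w["tvec"])
print("cam in tool",s["eef_rot"].T@(cam-s["tool_pos"]),(R@s["eef_rot"]).round(2),w["fx"])
E
```

```text
top
g (array([284., 271.]), 333.2, -136.6, 122.1, 67.9, -1.7)
g (array([153., 193.]), 527.9, 203.7, 93.0, 49.4, -87.5)
g (array([100., 180.]), 565.6, 341.9, 85.7, 66.7, 33.8)
r (array([421., 325.]), 209.4, -467.9, 150.2, 8.5, 11.4)
r (array([153., 286.]), 296.2, 186.0, 93.0, 22.7, 51.3)
r (array([331., 200.]), 510.8, -250.3, 65.8, 22.7, -89.2)
scene
g (array([ 38., 259.]), 286.2, -583.5, 198.9, 18.5, -77.3)
g (array([183., 185.]), 353.4, -148.3, 123.5, 70.1, -1.9)
g (array([305., 157.]), 531.2, 202.3, 94.2, 54.1, -87.0)
g (array([349., 148.]), 600.1, 338.2, 123.6, 72.7, 33.5)
r (array([ 57., 252.]), 337.1, -534.6, 119.1, 15.1, -78.1)
r (array([186., 236.]), 525.0, -256.5, 59.3, 35.2, 86.6)
r (array([254., 122.]), 340.2, 158.2, 89.6, 29.8, 51.2)
base (array([245., 196.]), 529.3, -40.3, 262.8, 113.6, -77.0)
cam in tool [ 0.08059861 -0.00028594 -0.20511883] [[-0.    1.   -0.  ]
 [-0.96 -0.   -0.29]
 [-0.29  0.    0.96]] 329.447480204822
```

View pics/crop.png

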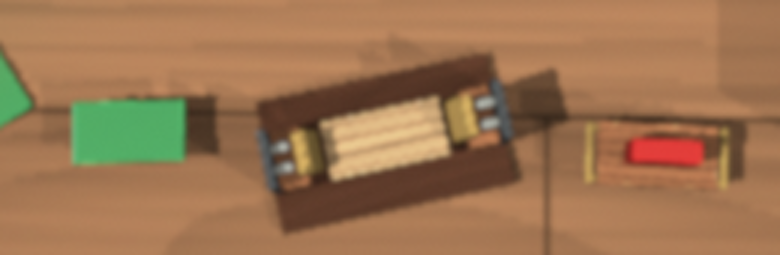

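The crop confirms it: the small green sheet is at (128,131), the press and its light panel in the middle, and the board with red block at (665,152). The two scene-view measurements give the other sheets as about 123x70 mm, so they are the look-alikes. I'll move above the separator.

Call:
{"fn": "drive_tool", "kwargs": {
  "rows": [
    [[0,-46.5,-32.5,-3,0,0,0],[0,-46.5,-32.5,-3,0,0,0],[0,-46.5,-32.5,-3,0,0,0],[0,-46.5,-32.5,-3,0,0,0],[0,-46.5,-32.5,0,0,0,0],[0,-46.5,-32.5,0,0,0,0],[0,-46.5,-32.5,0,0,0,0],[0,-46.5,-32.5,0,0,0,0],[0,-46.5,-32.5,0,0,0,0],[0,-46.5,-32.5,0,0,0,0],[0,0,0,0,0,0,10.5],[0,0,0,0,0,0,10.5],[0,0,0,0,0,0,10.5],[0,0,0,0,0,0,10.5],[0,0,0,0,0,0,10.5],[0,0,0,0,0,0,10.5],[0,0,0,0,0,0,10.3],[0,0,0,0,0,0,0],[0,0,0,0,0,0,0]]
  ]
}}

```text
clock: 2.48
tool_pos: [0.5301, 0.2015, 0.1906]
eef_rot: [[-0.047, 0.999, -0.001], [0.999, 0.047, -0.0], [-0.0, -0.001, -1.0]]
ft_force: [-0.0, 0.4, -0.3]
grip_width: 0.0948
grip_force: 0.0
```

```bash
python3 - <<'E'
from h import *
s=readout.read_state();c=camera_model("wrist");im=capture("wrist");cv2.imwrite("pics/w1.png",im)
R=s["eef_rot"];print(s["clock"],s["tool_pos"],R.round(3).tolist(),"yawy",np.degrees(np.arctan2(R[1,1],R[0,1])),s["ft_force"],s["joints"].round(2))
for r in rects(c,mask(im,"green"),.035):
    print(r, "tool xyz mm",(R.T@(np.array([r[1],r[2],35])-s["tool_pos"]*1000)).round(1))
E
```

```text
2.475 [0.53013196 0.2014788  0.19064336] [[-0.047, 0.999, -0.001], [0.999, 0.047, -0.0], [-0.0, -0.001, -1.0]] yawy 2.703206269365212 [-0.01646026  0.37844511 -0.30900338] [ 0.27 -0.07  1.82 -0.    1.38  0.22]
(array([253., 164.]), 529.9, 204.8, 95.6, 53.2, -87.5) tool xyz mm [  3.3   0.  155.6]
(array([311.,  28.]), 583.0, 355.6, 119.4, 66.7, 33.7) tool xyz mm [151.5  60.2 155.6]
```

View pics/w1.png

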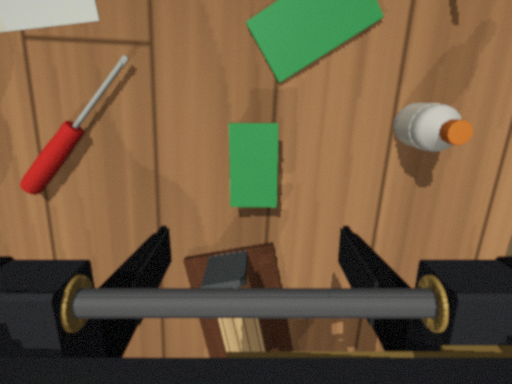

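The wrist view shows the separator at (253,164), measuring 95.6x53.2 mm, clear between the fingers with a free table around it. I'll descend, grip and lift.

Call:
{"fn": "drive_tool", "kwargs": {
  "rows": [
    [[0,3.3,0,40,0,0,0],[0,0,0,50,0,0,0],[0,0,0,45,0,0,0],[0,0,0,25,0,0,0],[0,0,0,13,0,0,0],[0,0,0,0,0,0,0],[0,0,0,0,0,0,0],[1,0,0,0,0,0,0],[1,0,0,0,0,0,0],[1,0,0,0,0,0,0],[1,0,0,0,0,0,0],[1,0,0,0,0,0,0],[1,0,0,0,0,0,0],[1,0,0,0,0,0,0],[1,0,0,0,0,0,0]]
  ],
  "grip_force": 15
}}

```text
clock: 4.4
tool_pos: [0.5302, 0.2048, 0.0179]
eef_rot: [[-0.045, 0.999, -0.0], [0.999, 0.045, -0.0], [-0.0, -0.0, -1.0]]
ft_force: [-0.7, 0.6, 0.3]
grip_width: 0.0205
grip_force: 0.0
```

Opening is 20 mm with no grip force, so something is off. I'll look before doing anything else.

```bash
python3 - <<'E'
from h import *
s=readout.read_state();print(s["clock"],s["grip_width"],s["grip_force"],s["ft_force"])
im=capture("wrist");sc=capture("scene")
a=cv2.resize(sc[90:240,210:410],(512,384),interpolation=cv2.INTER_CUBIC)
cv2.imwrite("pics/w2.png",cv2.resize(np.hstack([im,a]),(800,300)))
E
```

```text
4.4 0.020532322447837748 0.0 [-0.67303475  0.57233472  0.32273675]
```

View pics/w2.png

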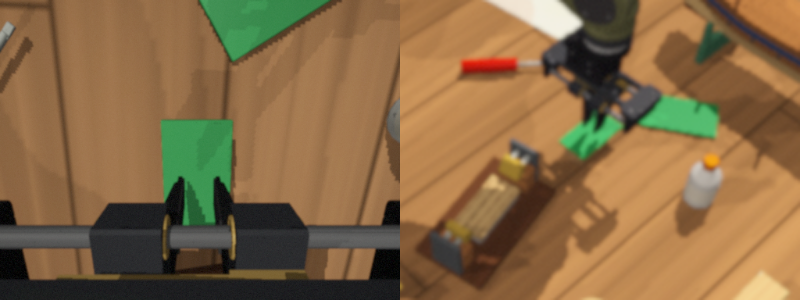

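The left half shows the fingers closed inside the sheet's outline, around (197,200), with the sheet below them still lying flat. I'll measure the sheet's height and edges now.

```bash
python3 - <<'E'
from h import *
s=readout.read_state();c=camera_model("wrist");im=capture("wrist")
m=mask(im,"green");m[:140]=0
print([ (v,np.flatnonzero(m[v])[[0,-1]].tolist()) for v in range(150,290,12) if m[v].any()])
for z in(.005,.035):
    for v in (170,200,230):
        u=np.flatnonzero(m[v])[[0,-1]]
        w=ray(c,[[u[0],v],[u[1],v]],z);print(z,v,(1000*w).round(1).tolist(),np.linalg.norm(w[1]-w[0])*1000)
c2=camera_model("scene");sc=capture("scene")
for z in(.005,.035):print(z,[r for r in rects(c2,mask(sc,"green"),z) if 280<r[0][0]<370])
print("wrist world",s["tool_pos"])
# project tips
K=np.array([[c["fx"],0,c["cx"]],[0,c["fy"],c["cy"]],[0,0,1]])
w=s["grip_width"]/2
P=np.array([s["tool_pos"]+s["eef_rot"]@np.array(q) for q in([0,w,0],[0,-w,0],[.01,w,0],[.01,-w,0],[.01,w,-.038],[.01,-w,-.038])])
print(cv2.projectPoints(P,np.array(c["rvec"],float),np.array(c["tvec"],float),K,None)[0][:,0].round(0).tolist())
cv2.imwrite("pics/w3.png",cv2.resize(im[130:384,100:420],(756,600),interpolation=cv2.INTER_CUBIC))
E
```

```text
[(162, [206, 297]), (174, [207, 296]), (186, [207, 296]), (198, [208, 296]), (210, [208, 295]), (222, [209, 295]), (234, [209, 294]), (246, [210, 294]), (258, [211, 293]), (270, [242, 266]), (282, [242, 266])]
0.005 170 [[497.7, 235.1, 5.0], [557.9, 237.8, 5.0]] 60.24461355586969
0.005 200 [[498.5, 213.8, 5.0], [559.6, 216.5, 5.0]] 61.20641041323364
0.005 230 [[499.3, 191.2, 5.0], [560.7, 193.9, 5.0]] 61.507224746608905
0.035 170 [[501.8, 242.1, 35.0], [553.7, 244.4, 35.0]] 51.95580798021936
0.035 200 [[502.5, 223.7, 35.0], [555.2, 226.0, 35.0]] 52.785275212021425
0.035 230 [[503.2, 204.2, 35.0], [556.2, 206.6, 35.0]] 53.0447017535836
0.005 [(array([306., 157.]), 517.0, 223.9, 98.8, 54.1, -89.2), (array([351., 149.]), 587.0, 362.3, 126.1, 75.0, 33.5)]
0.035 [(array([306., 157.]), 531.9, 204.0, 95.8, 52.5, -89.2), (array([351., 149.]), 599.8, 338.0, 122.2, 72.7, 33.5)]
wrist world [0.53017169 0.20484497 0.0179326 ]
[[262.0, 221.0], [244.0, 221.0], [262.0, 206.0], [243.0, 207.0], [264.0, 229.0], [241.0, 229.0]]
```

View pics/w3.png

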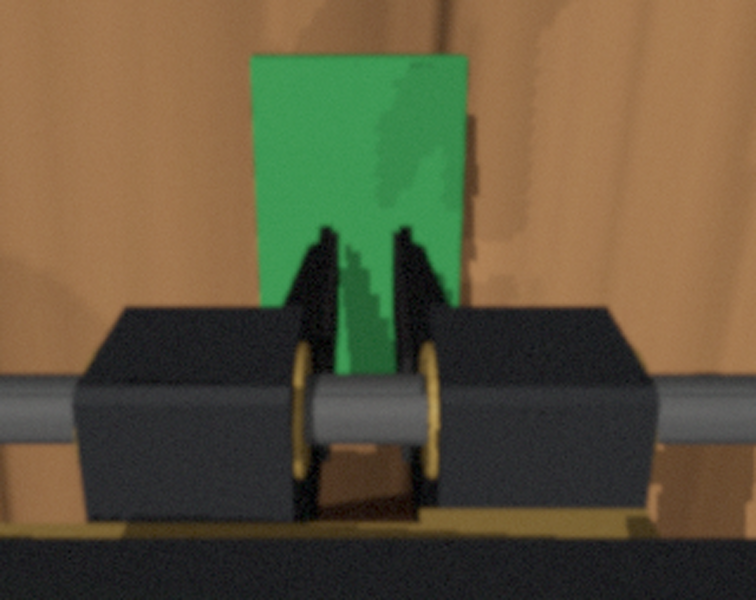

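The sheet is still flat on its stand (z = 35 mm fits). But the fingertips, at crop (327,230) and (403,230), project higher than the reported TCP, by about 35 mm, so they closed above the sheet. I'll check that against the scene camera.

```bash
python3 - <<'E'
from h import *
s=readout.read_state();print(s["clock"],s["grip_width"],s["tool_pos"])
sc=capture("scene");w=capture("wrist");s=readout.read_state();print(s["grip_width"])
def proj(n,P):
    c=camera_model(n);K=np.array([[c["fx"],0,c["cx"]],[0,c["fy"],c["cy"]],[0,0,1]])
    return cv2.projectPoints(np.array(P),np.array(c["rvec"],float),np.array(c["tvec"],float),K,None)[0][:,0]
T=lambda q:s["tool_pos"]+s["eef_rot"]@np.array(q)
S=4;u0,v0=255,100
a=cv2.resize(sc[v0:v0+110,u0:u0+100],None,fx=S,fy=S,interpolation=cv2.INTER_CUBIC)
for dz,col in((0,(0,0,255)),(-.037,(255,0,255))):
    p=(proj("scene",[T([0,0,dz])])[0]-[u0,v0])*S;cv2.circle(a,tuple(int(i) for i in p),3,col,-1)
S=4;x0,y0=205,180
b=cv2.resize(w[y0:y0+110,x0:x0+95],None,fx=S,fy=S,interpolation=cv2.INTER_CUBIC)
for dz,col in((0,(0,0,255)),(-.037,(255,0,255))):
    for q in([.01,0,dz],[0,0,dz]):
        p=(proj("wrist",[T(q)])[0]-[x0,y0])*S;cv2.circle(b,tuple(int(i) for i in p),3,col,-1)
cv2.imwrite("pics/w4.png",np.hstack([a,b]))
E
```

```text
4.6 0.004581494817370909 [0.5301922  0.2048413  0.01795567]
0.0014548466907449676
```

View pics/w4.png

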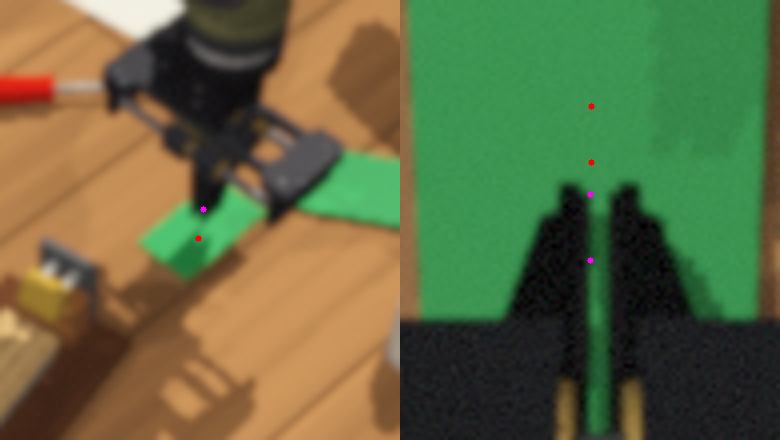

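Both views put the real tips about 35 mm above the reported TCP: the magenta mark fits the tip, the red one doesn't. I'll open, go down about 34 mm more in small steps, and check the force.

Call:
{"fn": "drive_tool", "kwargs": {
  "rows": [
    [[0,0,0,0,0,0,0],[0,0,0,0,0,0,0],[0,0,0,0,0,0,0],[0,0,0,0,0,0,0],[0,0,0,0,0,0,0],[0,0,0,0,0,0,0],[0,0,0,0,0,0,0],[0,0,0,0,0,0,0],[0,0,0,8,0,0,0],[0,0,0,8,0,0,0],[0,0,0,6,0,0,0],[0,0,0,5,0,0,0],[0,0,0,0,0,0,0]]
  ]
}}

```text
clock: 6.32
tool_pos: [0.5297, 0.2047, -0.0097]
eef_rot: [[-0.045, 0.999, -0.001], [0.999, 0.045, -0.0], [-0.0, -0.001, -1.0]]
ft_force: [0.3, -0.6, -0.3]
grip_width: 0.0951
grip_force: 0.0
```

No contact at a reported z of -9.7 mm, which confirms the offset.

Call:
{"fn": "drive_tool", "kwargs": {
  "rows": [
    [[0,0,0,6,0,0,0],[0,0,0,0,0,0,0],[1,0,0,0,0,0,0],[1,0,0,0,0,0,0],[1,0,0,0,0,0,0],[1,0,0,0,0,0,0],[1,0,0,0,0,0,0],[1,0,0,0,0,0,0],[1,0,0,0,0,0,0],[1,0,0,0,0,0,0]]
  ],
  "grip_force": 15
}}

```text
clock: 7.58
tool_pos: [0.5302, 0.2049, -0.015]
eef_rot: [[-0.045, 0.999, 0.0], [0.999, 0.045, 0.0], [0.0, 0.0, -1.0]]
ft_force: [-0.3, 0.0, 0.4]
grip_width: 0.0537
grip_force: 15.0
```

Gripped: width 53.7 mm at 15 N. I'll lift and move past the press so the wrist camera can see it ahead of the sheet.

Call:
{"fn": "drive_tool", "kwargs": {
  "rows": [
    [[1,0,0,-15,0,0,0],[1,0,0,-40,0,0,0],[1,0,0,-50,0,0,0],[1,-20,0,-50,0,0,0],[1,-40,0,-40,0,0,0],[1,-50,0,-20,0,0,0],[1,-55,0,0,0,0,0],[1,-55,0,0,0,0,0],[1,-55,0,0,0,0,0],[1,-50,0,0,0,0,-10],[1,0,0,0,0,0,0],[1,0,0,0,0,0,0],[1,0,0,0,0,0,0]]
  ]
}}

```text
clock: 9.2
tool_pos: [0.5447, -0.1187, 0.2003]
eef_rot: [[-0.218, 0.976, 0.0], [0.976, 0.218, 0.0], [0.0, 0.0, -1.0]]
ft_force: [-0.7, -0.3, -0.2]
grip_width: 0.0539
grip_force: 15.0
```

```bash
python3 - <<'E'
from h import *
s=readout.read_state();c=camera_model("wrist");im=capture("wrist");cv2.imwrite("pics/w5.png",im)
R=s["eef_rot"];print(s["clock"],s["tool_pos"],"yawy",np.degrees(np.arctan2(R[1,1],R[0,1])),s["ft_force"],s["grip_width"])
E
```

```text
9.2 [ 0.54474215 -0.11865069  0.2002741 ] yawy 12.615721260423873 [-0.70270234 -0.2734776  -0.17261815] 0.05391552071158679
```

View pics/w5.png

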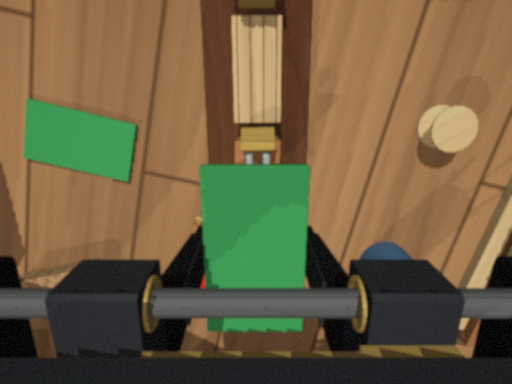

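The panel is at about (257,69), columns 232-282 and rows 14-124. The held sheet is at (255,245), squarely between the fingers. Next I'll measure both.

```bash
python3 - <<'E'
from h import *
s=readout.read_state();c=camera_model("wrist");im=cv2.imread("pics/w5.png");R=s["eef_rot"]
h=cv2.cvtColor(im,cv2.COLOR_BGR2HSV);print("panel",h[70,245],h[70,275],"base",h[70,215],"brass",h[135,257],h[5,257])
m=np.zeros(im.shape[:2],np.uint8)
m[5:132,222:292]=cv2.inRange(h,(8,40,150),(30,150,255))[5:132,222:292]
m=cv2.morphologyEx(m,cv2.MORPH_CLOSE,np.ones((5,5)));m=cv2.morphologyEx(m,cv2.MORPH_OPEN,np.ones((7,7)))
tl=lambda x,y,z:(R.T@(np.array([x,y,z])-s["tool_pos"]*1000)).round(1)
for r in rects(c,m,.045,300):print(r,tl(r[1],r[2],45))
d=np.zeros_like(m);d[:125,190:325]=cv2.inRange(h,(0,0,0),(180,255,110))[:125,190:325]
# base long edges at z=.012
for v in (30,60,90,118):
    u=np.flatnonzero(d[v])[[0,-1]];w=ray(c,[[u[0],v],[u[1]+1,v]],.012);print("base",v,u,tl(*(1000*w[0])),tl(*(1000*w[1])))
g=mask(im,"green");g[:,:195]=0
for r in rects(c,g,.2503,800):print("sheet",r,tl(r[1],r[2],250))
for v in(180,230):
    u=np.flatnonzero(g[v,:])[[0,-1]];w=ray(c,[[u[0],v],[u[1]+1,v]],.2503);print("sh",tl(*(1000*w[0])),tl(*(1000*w[1])))
u=np.flatnonzero(g[:,255])[0];print("front",tl(*(1000*ray(c,[[255,u]],.2503)[0])))
E
```

```text
panel [ 19 101 197] [ 19 105 185] base [ 10 159  98] brass [ 21 142 169] [ 21 158  89]
(array([255.,  70.]), 525.2, -16.8, 103.2, 50.1, -76.9) [103.6   3.1 155.2]
base 30 [203 310] [147.3 -54.6 188.2] [147.3  62.6 188.2]
base 60 [204 309] [117.  -54.9 188.2] [117.   63.  188.2]
base 90 [206 308] [ 85.1 -54.  188.2] [ 85.1  63.4 188.2]
base 118 [207 307] [ 54.  -54.2 188.2] [ 53.9  63.7 188.2]
sheet (array([255., 324.]), 555.2, -159.8, 52.7, 8.6, 12.6) [-42.5   1.2 -49.8]
sheet (array([255., 225.]), 542.4, -104.0, 67.9, 54.2, -77.4) [ 14.8   0.9 -49.8]
sh [ 40.8 -25.1 -50.1] [ 40.8  27.4 -50.1]
sh [ 14.6 -25.8 -50.1] [ 14.5  28.1 -50.1]
front [ 48.2   1.1 -50.1]
```

Panel measures 103x50 mm as expected. Relative to the held sheet it is +103.4 mm in tool x, about +2.3 mm in tool y, and 0.5° in yaw. I'll move over it and go down.

Call:
{"fn": "drive_tool", "kwargs": {
  "rows": [
    [[1,45,2.3,0,0,0,-0.5],[1,45,0,20,0,0,0],[1,13.4,0,40,0,0,0],[1,0,0,50,0,0,0],[1,0,0,40,0,0,0],[1,0,0,25,0,0,0],[1,0,0,14,0,0,0],[1,0,0,6,0,0,0],[1,0,0,2,0,0,0],[1,0,0,1,0,0,0],[1,0,0,0,0,0,0],[1,0,0,0,0,0,0]]
  ]
}}

```text
clock: 10.75
tool_pos: [0.5244, -0.0186, 0.0025]
eef_rot: [[-0.226, 0.974, 0.001], [0.974, 0.226, -0.0], [-0.0, 0.001, -1.0]]
ft_force: [0.3, 0.4, -0.0]
grip_width: 0.0537
grip_force: 15.0
```

Call:
{"fn": "drive_tool", "kwargs": {
  "rows": [
    [[1,1,0,1,0,0,0],[1,0,0,1,0,0,0],[1,0,0,0.5,0,0,0],[1,0,0,0.5,0,0,0],[1,0,0,0,0,0,0],[1,0,0,0,0,0,0]]
  ]
}}

```text
clock: 11.5
tool_pos: [0.5237, -0.0175, -0.0009]
eef_rot: [[-0.226, 0.974, -0.0], [0.974, 0.226, 0.0], [0.0, -0.0, -1.0]]
ft_force: [-3.1, 1.3, 4.1]
grip_width: 0.0538
grip_force: 15.0
```

There is contact (4 N up), plus 3 N to the side, which suggests a finger is rubbing the panel edge. I'll ease up 0.5 mm, shift -1 mm, and check.

Call:
{"fn": "drive_tool", "kwargs": {
  "rows": [
    [[1,0,-1,-1,0,0,0],[1,0,0,0,0,0,0],[1,0,0,0,0,0,0]]
  ]
}}

```text
clock: 11.88
tool_pos: [0.523, -0.0179, -0.0]
eef_rot: [[-0.226, 0.974, 0.001], [0.974, 0.226, -0.0], [-0.0, 0.001, -1.0]]
ft_force: [0.3, -0.0, 2.6]
grip_width: 0.0536
grip_force: 15.0
```

```bash
python3 - <<'E'
from h import *
s=readout.read_state();c=camera_model("wrist");im=capture("wrist");R=s["eef_rot"]
print(s["tool_pos"],s["ft_force"])
h=cv2.cvtColor(im,cv2.COLOR_BGR2HSV)
g=mask(im,"green");tl=lambda w:(R.T@(w-s["tool_pos"])*1000).round(1)
cols=np.flatnonzero(g.sum(0)>255*15);print(cols[[0,-1]])
v=np.flatnonzero(g[:,255]);print("front row",v[0])
for vv in(v[0]+5,v[0]+30):
    u=np.flatnonzero(g[vv]);w=ray(c,[[u[0],vv],[u[-1]+1,vv]],.050);print("sheet",tl(w[0]),tl(w[1]))
print("front",tl(ray(c,[[255,v[0]]],.05)[0]))
cv2.imwrite("pics/w6.png",cv2.resize(im[20:290,120:400],(622,600),interpolation=cv2.INTER_CUBIC))
E
```

```text
[ 5.23045793e-01 -1.79050455e-02 -3.79822503e-06] [ 0.32242804 -0.01190021  2.56329805]
[ 31 309]
front row 165
sheet [ 45.8 -25.8 -50. ] [ 45.7  27.6 -50. ]
sheet [ 33.2 -25.4 -50. ] [ 33.1  27.7 -50. ]
front [ 48.2   1.1 -50. ]
```

View pics/w6.png

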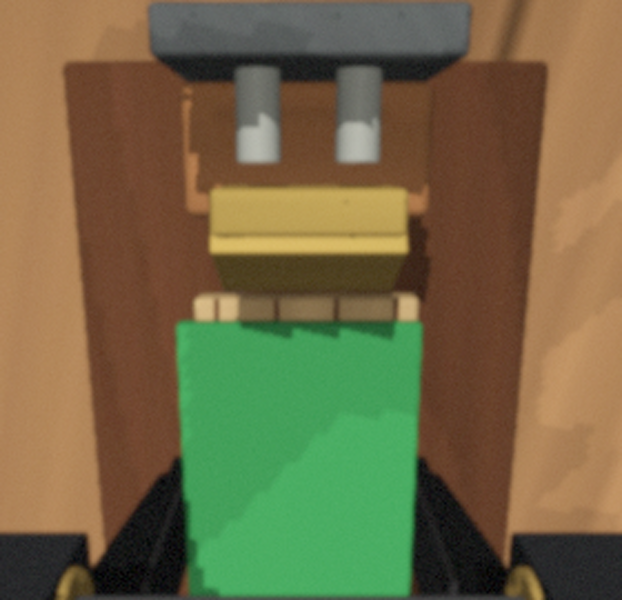

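In the crop, the panel's far end spans columns 194-420 and the sheet 177-421, so the sheet sits about 1.8 mm too far in tool -y. I'll compute that exactly.

```bash
python3 - <<'E'
from h import *
s=readout.read_state();c=camera_model("wrist");R=s["eef_rot"];tl=lambda w:(R.T@(w-s["tool_pos"])*1000).round(1)
f=lambda u,v:[120+u*280/622,20+v*270/600]
for n,p,z in(("panelL",(194,305),.045),("panelR",(420,305),.045),("panelfront",(307,295),.045),("noseL",(211,245),.058),("noseR",(408,245),.058),("baseL",(65,65),.012),("baseR",(547,65),.012),("baseL2",(103,520),.012),("baseR2",(510,520),.012)):
    print(n,tl(ray(c,[f(*p)],z)[0]))
E
```

```text
panelL [ 51.  -22.3 -45. ]
panelR [ 51.   27.7 -45. ]
panelfront [ 53.2   2.7 -45. ]
noseL [ 65.5 -16.6 -58. ]
noseR [ 65.5  22.5 -58. ]
baseL [104.  -56.  -12.1]
baseR [103.9  61.4 -12. ]
baseL2 [-18.5 -56.2 -12. ]
baseR2 [-18.6  62.6 -11.9]
```

Call:
{"fn": "drive_tool", "kwargs": {
  "rows": [
    [[1,0,0,-2.5,0,0,0],[1,1,1.8,0,0,0,-0.2],[1,0,0,0,0,0,0],[1,0,0,1,0,0,0],[1,0,0,0.5,0,0,0],[1,0,0,0,0,0,0],[1,0,0,0,0,0,0]]
  ]
}}

```text
clock: 12.8
tool_pos: [0.5242, -0.0164, 0.0009]
eef_rot: [[-0.229, 0.973, -0.0], [0.973, 0.229, 0.0], [0.0, -0.0, -1.0]]
ft_force: [0.2, -1.2, 0.3]
grip_width: 0.0539
grip_force: 15.0
```

Call:
{"fn": "drive_tool", "kwargs": {
  "rows": [
    [[1,0,0,0.7,0,0,0],[1,0,0,0,0,0,0],[0,0,0,0,0,0,0],[0,0,0,0,0,0,0],[0,0,0,0,0,0,0],[0,0,0,0,0,0,0],[0,0,0,0,0,0,0],[0,0,0,0,0,0,0],[0,0,0,-20,0,0,0],[0,0,0,-50,0,0,0],[0,0,0,-55,0,0,0],[0,0,0,-55,0,0,0],[0,-46,-12,-20,0,0,0],[0,-46,-12,0,0,0,0],[0,-46,-12,0,0,0,0],[0,-46,-12,0,0,0,0],[0,-46,-12,0,0,0,6.5],[0,0,0,0,0,0,6.5],[0,0,0,0,0,0,0],[0,0,0,0,0,0,0]]
  ]
}}

```text
clock: 15.3
tool_pos: [0.5187, -0.2536, 0.2002]
eef_rot: [[-0.007, 1.0, -0.0], [1.0, 0.007, 0.0], [0.0, -0.0, -1.0]]
ft_force: [0.5, -0.6, 0.8]
grip_width: 0.0952
grip_force: 0.0
```

```bash
python3 - <<'E'
from h import *
s=readout.read_state();c=camera_model("wrist");im=capture("wrist");R=s["eef_rot"]
print(s["clock"],s["tool_pos"],"yawy",np.degrees(np.arctan2(R[1,1],R[0,1])),s["ft_force"])
top=capture("top");ct=camera_model("top")
for r in rects(ct,mask(top,"green"),.05):
    if 185<r[0][0]<295 and r[0][1]<235: print("top sheet",r)
tl=lambda x,y,z:(R.T@(np.array([x,y,z])-s["tool_pos"]*1000)).round(1)
for r in rects(c,mask(im,"green"),.05):print("green",r)
for r in rects(c,mask(im,"red"),.08):print("red",r,tl(r[1],r[2],80))
cv2.imwrite("pics/w7.png",im)
E
```

```text
15.3 [ 0.51865402 -0.25360706  0.2001971 ] yawy 0.3839414021726591 [ 0.50823559 -0.63358917  0.82660724]
top sheet (array([238., 195.]), 523.6, -15.9, 91.9, 52.4, -76.7)
green (array([90., 61.]), 354.0, -143.4, 115.4, 64.3, -1.2)
red (array([491., 169.]), 758.9, -243.6, 51.8, 2.8, -26.3) [  8.4 240.3 120.2]
red (array([249., 174.]), 514.7, -250.7, 63.6, 19.8, 88.2) [  2.9  -3.9 120.2]
```

View pics/w7.png

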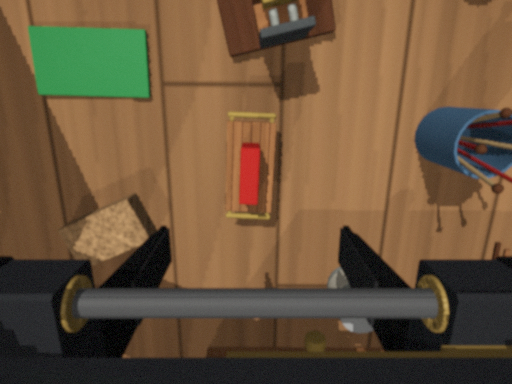

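The board is at about (251,167) with brass bars at (252,116) and (249,216), and the red block at (249,174). The top camera shows the sheet in the press within about 2 mm of the panel centre and in line with it. I'll get the board's centre and yaw from the bars.

```bash
python3 - <<'E'
from h import *
s=readout.read_state();c=camera_model("wrist");im=cv2.imread("pics/w7.png");R=s["eef_rot"]
h=cv2.cvtColor(im,cv2.COLOR_BGR2HSV);print(h[116,250],h[216,250])
m=np.zeros(im.shape[:2],np.uint8);k=cv2.inRange(h,(18,110,130),(32,255,255));m[105:225,218:286]=k[105:225,218:286]
n,l,st,ce=cv2.connectedComponentsWithStats(m)
b=[i for i in range(1,n) if st[i,4]>80];print([(st[i].tolist(),ce[i].round(1).tolist()) for i in b])
tl=lambda w:(R.T@(w-s["tool_pos"])*1000).round(1)
w=[ray(c,[ce[i]],.037)[0] for i in b];print([tl(q) for q in w],"mid",tl((w[0]+w[-1])/2))
d=w[0]-w[-1];print(np.linalg.norm(d),np.degrees(np.arctan2(d[1],d[0])))
r=mask(im,"red");r[:,:230]=0;r[:,280:]=0
for v in(150,165,180,195):
    u=np.flatnonzero(r[v])[[0,-1]];a=ray(c,[[u[0],v],[u[1]+1,v]],.08);print(v,tl(a[0]),tl(a[1]))
v=np.flatnonzero(r[:,249]);print("ends",tl(ray(c,[[249,v[0]]],.08)[0]),tl(ray(c,[[249,v[-1]+1]],.08)[0]))
print([h[y,249].tolist() for y in range(142,158,3)])
E
```

```text
[ 21 148 160] [ 21 143 182]
[([227, 111, 50, 12, 326], [250.9, 115.0]), ([225, 211, 45, 9, 215], [245.6, 215.5])]
[array([ 59.1,  -2.7, 163.3]), array([-57.7,  -9.3, 163.3])] mid [  0.7  -6.  163.3]
0.11699046301000798 87.10406489651879
150 [ 27.8 -12.2 120.3] [ 27.8   6.7 120.3]
165 [ 12.6 -13.4 120.3] [ 12.6   6.8 120.3]
180 [ -3.  -13.6 120.3] [ -3.    5.8 120.3]
195 [-19.  -13.8 120.3] [-19.    4.8 120.3]
ends [ 34.7  -4.2 120.3] [-29.9  -4.5 120.3]
[[8, 167, 139], [1, 203, 138], [1, 208, 179], [1, 196, 198], [1, 200, 198], [1, 198, 200]]
```

Block yaw is about -2°, with its centre at tool (0.5, -4). The bars are 117 mm apart, as they should be. I'll grip the block.

Call:
{"fn": "drive_tool", "kwargs": {
  "rows": [
    [[0,0.5,-5,10,0,0,2.3],[0,0,0,40,0,0,0],[0,0,0,50,0,0,0],[0,0,0,45,0,0,0],[0,0,0,25,0,0,0],[0,0,0,10,0,0,0],[0,0,0,5,0,0,0],[0,0,0,0,0,0,0],[1,0,0,0,0,0,0],[1,0,0,0,0,0,0],[1,0,0,0,0,0,0],[1,0,0,0,0,0,0],[1,0,0,0,0,0,0],[1,0,0,0,0,0,0],[1,0,0,0,0,0,0],[1,0,0,0,0,0,0],[1,0,0,0,0,0,0],[1,0,0,0,0,0,0],[1,0,0,0,0,0,0],[1,0,0,0,0,0,0]]
  ],
  "grip_force": 45
}}

```text
clock: 17.9
tool_pos: [0.5136, -0.2535, 0.0152]
eef_rot: [[0.036, 0.999, -0.0], [0.999, -0.036, 0.0], [0.0, -0.0, -1.0]]
ft_force: [-0.0, -0.7, -1.1]
grip_width: 0.0198
grip_force: 45.0
```

Gripped: 19.8 mm at 45 N. I'll lift, carry it over the press and turn to the press yaw.

Call:
{"fn": "drive_tool", "kwargs": {
  "rows": [
    [[1,0,0,-10,0,0,0],[1,0,0,-30,0,0,0],[1,0,0,-45,0,0,0],[1,0,0,-40,0,0,0],[1,20,0,-20,0,0,0],[1,45,0,0,0,0,0],[1,50,1,0,0,0,0],[1,50,1,0,0,0,0],[1,45,0,0,0,0,0],[1,27,0,0,0,0,-7.6],[1,0,0,0,0,0,-7.6],[1,0,0,0,0,0,0],[1,0,0,0,0,0,0],[1,0,0,0,0,0,0]]
  ]
}}

```text
clock: 19.65
tool_pos: [0.5238, -0.0169, 0.16]
eef_rot: [[-0.226, 0.974, -0.0], [0.974, 0.226, 0.0], [0.0, -0.0, -1.0]]
ft_force: [0.2, 0.3, -1.8]
grip_width: 0.0195
grip_force: 45.0
```

```bash
python3 - <<'E'
from h import *
s=readout.read_state();c=camera_model("wrist");im=capture("wrist");cv2.imwrite("pics/w8.png",im);R=s["eef_rot"];T=s["tool_pos"]
print(s["clock"],T,"yawy",np.degrees(np.arctan2(R[1,1],R[0,1])),s["ft_force"],s["grip_width"])
tl=lambda w:(R.T@(w-T)*1000).round(1)
h=cv2.cvtColor(im,cv2.COLOR_BGR2HSV)
k=cv2.inRange(h,(18,100,110),(32,255,255));k[:,:130]=0;k[:,380:]=0
n,l,st,ce=cv2.connectedComponentsWithStats(k)
for i in range(1,n):
    if st[i,4]>60: print("brass",st[i].tolist(),ce[i].round(1).tolist())
d=cv2.inRange(h,(0,100,0),(180,255,110))
for v in range(20,150,12):
    u=np.flatnonzero(d[v,170:340])+170
    if len(u):
        print("dark",v,u[0],u[-1],[tl(ray(c,[[q,v]],.012)[0])[:2].tolist() for q in(u[0],u[-1]+1)])
E
```

```text
19.65 [ 0.52384885 -0.01688515  0.16003756] yawy 13.070088299950383 [ 0.24328029  0.26933564 -1.80059453] 0.01953021616127114
brass [235, 99, 42, 16, 649] [255.1, 106.5]
brass [206, 125, 97, 24, 1257] [253.8, 134.8]
brass [209, 277, 7, 26, 100] [212.2, 290.6]
brass [293, 277, 8, 54, 254] [296.8, 303.7]
brass [293, 346, 87, 11, 627] [333.2, 349.6]
brass [212, 351, 17, 6, 63] [221.3, 353.4]
brass [252, 351, 19, 6, 71] [262.2, 352.8]
brass [167, 352, 22, 5, 77] [179.1, 353.5]
dark 20 172 320 [[149.3, -78.6], [149.3, 65.5]]
dark 32 170 314 [[138.7, -81.3], [138.7, 60.3]]
dark 44 309 311 [[127.9, 54.9], [127.9, 57.9]]
dark 56 306 308 [[116.9, 52.5], [116.9, 55.4]]
dark 68 303 305 [[105.7, 49.9], [105.7, 53.0]]
dark 80 198 313 [[94.3, -56.1], [94.3, 61.6]]
dark 92 198 312 [[82.7, -56.7], [82.7, 61.2]]
dark 104 199 311 [[70.8, -56.3], [70.8, 60.7]]
dark 116 199 311 [[58.7, -56.9], [58.7, 61.3]]
dark 128 200 310 [[46.3, -56.4], [46.3, 60.9]]
dark 140 201 310 [[33.7, -55.9], [33.7, 61.5]]
```

```bash
python3 - <<'E'
from h import *
s=readout.read_state();c=camera_model("wrist");im=cv2.imread("pics/w8.png");R=s["eef_rot"];T=s["tool_pos"]
tl=lambda w:(R.T@(w-T)*1000).round(1)
h=cv2.cvtColor(im,cv2.COLOR_BGR2HSV)
k=cv2.inRange(h,(18,100,110),(32,255,255))
for u in(210,220,240,255,270,290,300):
    v=np.flatnonzero(k[118:155,u])+118;print(u,v[[0,-1]],len(v),tl(ray(c,[[u,(v[0]+v[-1])/2]],T[2]+.0218)[0]),tl(ray(c,[[u,v[0]]],T[2]+.0198)[0])[0])
for v in(128,134,140):
    u=np.flatnonzero(k[v,150:350])+150;print(v,u[[0,-1]],tl(ray(c,[[u[0],v]],T[2]+.0198)[0])[:2],tl(ray(c,[[u[-1]+1,v]],T[2]+.0198)[0])[:2])
# block / slab edges below bar
print([(v,h[v,255].tolist()) for v in range(120,215,6)])
# nose
v,u=np.nonzero(k[95:120,225:285]);print("nose cols",[ (q,(np.flatnonzero(k[q,225:285])+225)[[0,-1]].tolist()) for q in(101,106,111)])
for q in(106,111):
    uu=(np.flatnonzero(k[q,225:285])+225);print(tl(ray(c,[[uu[0],q]],.07)[0]),tl(ray(c,[[uu[-1]+1,q]],.07)[0]))
E
```

```text
210 [130 140] 11 [ 59.1 -23.6 -21.8] 61.6
220 [130 140] 11 [ 59.1 -18.1 -21.8] 61.6
240 [126 147] 15 [ 58.3  -7.1 -21.8] 63.8
255 [127 139] 13 [ 60.2   1.2 -21.8] 63.2
270 [127 147] 14 [ 58.    9.5 -21.8] 63.2
290 [130 147] 18 [ 57.2  20.6 -21.8] 61.6
300 [130 138] 9 [ 59.6  26.  -21.8] 61.6
128 [229 281] [ 62.7 -13.2] [62.7 16.2]
134 [206 302] [ 59.4 -26.1] [59.4 28. ]
140 [210 298] [ 56.1 -24. ] [56.1 25.9]
[(120, [21, 165, 94]), (126, [18, 121, 103]), (132, [21, 138, 188]), (138, [22, 148, 136]), (144, [67, 143, 160]), (150, [12, 146, 133]), (156, [13, 153, 127]), (162, [13, 150, 138]), (168, [12, 144, 135]), (174, [12, 152, 124]), (180, [13, 154, 124]), (186, [11, 143, 125]), (192, [1, 211, 145]), (198, [2, 205, 149]), (204, [1, 210, 148]), (210, [1, 207, 166])]
nose cols [(101, [235, 275]), (106, [235, 275]), (111, [235, 276])]
[ 70.8 -15.8  90.1] [70.8 19.7 90.1]
[ 66.6 -15.9  90.1] [66.6 20.7 90.1]
```

The front bar is at tool (59.1, 0.95) and level, so yaw matches. The press centre is about +1.1 mm further in tool y. I'll correct that and descend to just above the catches.

Call:
{"fn": "drive_tool", "kwargs": {
  "rows": [
    [[1,0.5,1.1,10,0,0,0],[1,0,0,25,0,0,0],[1,0,0,30,0,0,0],[1,0,0,20,0,0,0],[1,0,0,10,0,0,0],[1,0,0,0,0,0,0],[1,0,0,0,0,0,0]]
  ]
}}

```text
clock: 20.58
tool_pos: [0.526, -0.0162, 0.0664]
eef_rot: [[-0.228, 0.974, 0.002], [0.974, 0.228, -0.0], [-0.001, 0.002, -1.0]]
ft_force: [0.3, -0.1, -1.5]
grip_width: 0.0199
grip_force: 45.0
```

Call:
{"fn": "drive_tool", "kwargs": {
  "rows": [
    [[1,0,0,6,0,0,0],[1,0,0,5,0,0,0],[1,0,0,4,0,0,0],[1,0,0,3,0,0,0],[1,0,0,3,0,0,0],[1,0,0,2,0,0,0],[1,0,0,0,0,0,0]]
  ]
}}

```text
clock: 21.45
tool_pos: [0.5268, -0.0162, 0.044]
eef_rot: [[-0.228, 0.974, 0.003], [0.974, 0.228, -0.0], [-0.001, 0.003, -1.0]]
ft_force: [0.3, -0.1, 4.5]
grip_width: 0.0197
grip_force: 45.0
```

Lead-in contact, with the force change about 6 N. I'll take out the ~1.5 mm sideways drift and keep pressing.

Call:
{"fn": "drive_tool", "kwargs": {
  "rows": [
    [[1,0,-1,1,0,0,0],[1,0,-0.5,1,0,0,0],[1,0,0,2,0,0,0],[1,0,0,2,0,0,0],[1,0,0,2,0,0,0],[1,0,0,2,0,0,0],[1,0,0,0,0,0,0]]
  ]
}}

```text
clock: 22.32
tool_pos: [0.5244, -0.0164, 0.0323]
eef_rot: [[-0.228, 0.974, 0.002], [0.974, 0.228, -0.0], [-0.0, 0.002, -1.0]]
ft_force: [3.8, -0.4, 1.2]
grip_width: 0.0198
grip_force: 45.0
```

Call:
{"fn": "drive_tool", "kwargs": {
  "rows": [
    [[1,0,0.5,1.5,0,0,0],[1,0,0,1.5,0,0,0],[1,0,0,1,0,0,0],[1,0,0,0,0,0,0],[1,0,0,0,0,0,0]]
  ]
}}

```text
clock: 22.95
tool_pos: [0.5243, -0.0164, 0.0291]
eef_rot: [[-0.228, 0.974, 0.0], [0.974, 0.228, -0.0], [-0.0, 0.0, -1.0]]
ft_force: [0.6, -0.9, 8.2]
grip_width: 0.0199
grip_force: 45.0
```

The force change is 9.9 N with the bed about 6-7 mm down. I'll check that the catches are shut from the images by numbers.

```bash
python3 - <<'E'
from h import *
s=readout.read_state();c=camera_model("wrist");im=capture("wrist");R=s["eef_rot"];T=s["tool_pos"];print(s["ft_force"],T)
tl=lambda w:(R.T@(w-T)*1000).round(1)
h=cv2.cvtColor(im,cv2.COLOR_BGR2HSV)
for u in(215,240,255,270,290):
    print(u,[(v,*h[v,u].tolist()) for v in range(84,160,4)])
for v in range(84,160,8): print(v,[tl(ray(c,[[255,v]],z)[0])[0] for z in(.049,.058,.078)])
def proj(n,P):
    c=camera_model(n);K=np.array([[c["fx"],0,c["cx"]],[0,c["fy"],c["cy"]],[0,0,1]])
    return cv2.projectPoints(np.array(P),np.array(c["rvec"],float),np.array(c["tvec"],float),K,None)[0][:,0].round(1).tolist()
W=lambda x,y,z:T+R@np.array([x,y,0])*1e-3+np.array([0,0,z*1e-3-T[2]])
for sg in(1,-1):print("top",sg,proj("top",[W(sg*x,1,z) for x,z in((56,58),(62,58),(66,78),(72,78),(59,49))]))
print("wrist",proj("wrist",[W(x,1,z) for x,z in((56,58),(62,58),(66,78),(72,78),(59,52))]))
t=capture("top");ht=cv2.cvtColor(t,cv2.COLOR_BGR2HSV)
for v in(192,200,190,204):print("toprow",v,[(u,*ht[v,u].tolist()) for u in list(range(198,228,2))+list(range(252,282,2))])
E
```

```text
[ 0.62133072 -0.88991932  8.16989946] [ 0.5243277  -0.01640048  0.02914936]
215 [(84, 13, 155, 123), (88, 13, 148, 126), (92, 13, 150, 131), (96, 13, 153, 132), (100, 13, 150, 134), (104, 13, 150, 133), (108, 14, 139, 183), (112, 14, 139, 183), (116, 11, 141, 114), (120, 12, 159, 104), (124, 11, 152, 104), (128, 13, 147, 111), (132, 22, 138, 205), (136, 22, 137, 199), (140, 21, 141, 190), (144, 22, 134, 202), (148, 18, 144, 170), (152, 14, 143, 184), (156, 14, 141, 184)]
240 [(84, 30, 14, 165), (88, 27, 14, 166), (92, 37, 14, 165), (96, 12, 80, 125), (100, 13, 150, 114), (104, 18, 150, 119), (108, 22, 137, 195), (112, 22, 141, 190), (116, 22, 140, 190), (120, 22, 142, 181), (124, 22, 134, 210), (128, 22, 142, 185), (132, 21, 147, 78), (136, 19, 140, 80), (140, 21, 144, 76), (144, 18, 132, 89), (148, 15, 160, 83), (152, 13, 141, 123), (156, 13, 153, 137)]
255 [(84, 13, 148, 107), (88, 13, 153, 107), (92, 13, 155, 105), (96, 13, 145, 111), (100, 14, 150, 114), (104, 20, 149, 137), (108, 21, 136, 197), (112, 22, 140, 191), (116, 22, 138, 190), (120, 22, 142, 181), (124, 22, 134, 210), (
[... 3481 characters left out ...]
, (272, 21, 26, 100), (274, 25, 16, 94), (276, 45, 8, 65), (278, 90, 5, 55), (280, 13, 96, 82)]
toprow 204 [(198, 23, 64, 103), (200, 30, 69, 92), (202, 30, 56, 73), (204, 30, 68, 90), (206, 30, 72, 82), (208, 30, 70, 44), (210, 20, 116, 55), (212, 20, 136, 141), (214, 19, 138, 100), (216, 19, 140, 82), (218, 13, 142, 81), (220, 11, 141, 164), (222, 11, 141, 190), (224, 11, 140, 168), (226, 9, 108, 64), (252, 130, 40, 19), (254, 30, 49, 31), (256, 29, 72, 82), (258, 30, 73, 94), (260, 32, 54, 75), (262, 31, 67, 88), (264, 26, 80, 89), (266, 11, 133, 92), (268, 10, 139, 90), (270, 10, 143, 64), (272, 10, 139, 66), (274, 10, 143, 93), (276, 10, 139, 77), (278, 10, 140, 60), (280, 12, 131, 72)]
```

The far catch's tip reads 55-56 mm from centre, so it is shut, and the bar is about 3 mm below its underside. The board is level and has not slipped. I'll make one small settling press and re-check the force.

Call:
{"fn": "drive_tool", "kwargs": {
  "rows": [
    [[1,0,0,0.3,0,0,0],[1,0,0,0,0,0,0],[1,0,0,0,0,0,0],[1,0,0,0,0,0,0],[1,0,0,0,0,0,0],[1,0,0,0,0,0,0]]
  ]
}}

```text
clock: 23.8
tool_pos: [0.5244, -0.0164, 0.0289]
eef_rot: [[-0.228, 0.974, 0.0], [0.974, 0.228, -0.0], [-0.0, 0.0, -1.0]]
ft_force: [0.2, -0.5, 7.4]
grip_width: 0.02
grip_force: 45.0
```

Call:
{"fn": "drive_tool", "kwargs": {
  "rows": [
    [[1,0,0,0.8,0,0,0],[1,0,0,0,0,0,0],[1,0,0,0,0,0,0],[1,0,0,0,0,0,0]]
  ]
}}

```text
clock: 24.3
tool_pos: [0.5244, -0.0164, 0.0283]
eef_rot: [[-0.228, 0.974, 0.0], [0.974, 0.228, -0.0], [-0.0, 0.0, -1.0]]
ft_force: [-0.3, -0.2, 7.9]
grip_width: 0.0196
grip_force: 45.0
```

```bash
python3 - <<'E'
from cell import readout,ticket,capture
f=[]
for _ in range(6):
    capture("top");s=readout.read_state();f.append(s["ft_force"][2])
print(f,s["tool_pos"])
import numpy as np
if 7<np.mean(f)<11: print(ticket.job_done())
E
```

```text
[np.float64(8.98448015358149), np.float64(9.268056988348514), np.float64(9.141932057570397), np.float64(8.356106855724349), np.float64(8.888435436536385), np.float64(8.95475839422432)] [ 0.52436135 -0.01641396  0.0282625 ]
the job is handed in; nothing more can be done
None
```

I handed the job in at about 24.6 s: the sheet is on the panel and the board is held down under the catches with about 10.5 N; the far catch checked as shut in the wrist image, but the near one was hidden, so I inferred it from the board being level and pressed below catch height.

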